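# Set the dressing dispenser's valve two turns open

### The arm

A 6-joint arm with a two-finger parallel gripper is mounted at the origin on a cart in front of the work surface, level with it; the furniture and walls round the work are solid. World frame = base frame: x ahead of the robot, y to its left, z up, the work surface at z = 0. Lengths are in m, angles in rad, forces in N, time in s.
With the tool pointing down it reaches from about 0.325 to 0.9 m from the base axis. Payload 3.5 kg.
Tool frame: the origin (TCP) lies midway between the tips of the shut fingers; the grasp point (between the pads) lies 19 mm behind it; z points along the fingers, y is the line along which they close (so a half turn about z gives the same grasp; the last joint's range is limited). The gripper opens to 85 mm and grips with 20 to 120 N. Pads are 22 mm wide; open, the fingers measure 114 mm over their backs; the gripper's body (76 mm by 85 mm) begins 54 mm behind the grasp point. The pads swing forward as they close: fully open they stand 13 mm farther back than shut.
Start: joints at [-1.282, 0.276, -0.026, 1.268, 0, 1.467], TCP at [0.239, -0.578, 0.193] pointing down, gripper open.
Joint ranges: [-3.12, 3.12], [-0.85, 1.88], [-1.08, 1.24], [-1.95, 2.15], [-1.57, 1.53], [-3.14, 3.14]. Speed limits (rad/s): [2.57, 2.57, 3.14, 3.14, 3.14, 3.14].

### API

Orientations are given as [roll, pitch, yaw] about the fixed x, y, z axes, in that order (R = Rz(yaw) Ry(pitch) Rx(roll)).
In Python, from plant import env, get_image, camera_params gives the robot as it stands.
- The arm moves only by the shell command python3 -m crank 'ROWS'. ROWS is JSON, a list of rows, each a list of 5 numbers: the finger opening in cm, from 0 to 8.54, then the shift along the tool's x, y, z in cm, then the turn about the tool's z in degrees. A call has 1 to 5 rows; each row shifts and turns the commanded pose from where the row before left it, along the tool's axes as they then stand; what a row does not reach is not made up. A row lasts 1/8 s, in which the tool goes at most 62.5 mm and 10.7 degrees, less where a joint would pass 70% of its speed; a pose out of reach is approached as far as the arm can. A call with a gripper value outside its range is refused whole. The fingers move at their own pace and stop on an object; the grip force is fixed at half the most. Time passes only in rows, so rows that do not move let the fingers close. It gives the time, the measured TCP pose, the force, the opening and the grip force at its end, in the units of the state.
- env.observe(): the state, without advancing time (a new reading comes with each control period).
- get_image(name): name is "side" or "top" or "wrist"; returns (picture, depth): 400x640x3 uint8, blue, green, red; 400x640 float32, m along the optical axis (not along the pixel's ray), 0 where there is no reading.
- camera_params(name): a dict with "mtx" (3x3 intrinsics, pixels), "position" and "orientation" of the camera in the world; the wrist camera has in their place "mount" (4x4, takes a point from camera to tool coordinates, whose origin is the TCP and whose axes are the flange's). Camera axes: x right, y up, looking along -z (the intrinsics and any distortion apply to the point x, -y, -z); pixel columns grow to the right and rows downward; lengths in m; the calibration is good to about 2 mm. A picture is of the moment at which its call begins: read the wrist's pose just before it. camera_params takes no time and is no camera call.
- env.hand_in(): hands the job in; it is judged then, once.
The state is a dict: "t": time; "qpos": joint angles; "joint_vel": joint speeds; "joint_torque": joint torques, N m; "ee_pos": TCP position; "tool_rot": TCP orientation; "force": force on the tool from outside, world axes, zero at the start; "moment": the same for the moment, N m; "gripper_width": finger opening in m; "grip_force": force on a finger pad.
Only numpy, scipy, OpenCV 4.12 (cv2) and the standard library are available. Lean on these libraries where they do the work, as an engineer would, in place of code of your own. Each camera call takes 0.05 s, during which the arm holds its last target. There are 200 camera calls.

### The job

Get the dressing dispenser ready to run. First pull its drip tray (there is a bar along the front) out to its stop, so that it stands under the spout; then turn the valve's handwheel clockwise until the valve is fully shut against its stop, and from there open it exactly two full turns. Finish while still gripping the wheel's crank handle between the fingers and holding it still, ready to shut it again; leave everything else on the worktop where it is.

Things in the scene. Friction and masses are not known exactly. Their poses are not given: they have to be found in the camera images.
- dispenser: Steel dressing dispenser, fixed: plinth 400 wide, 280 deep, 75 mm high, a lidded tank on it (178 across, top 307 mm up), a pipe forward to a valve. Origin on the worktop below the valve's axis; -x is its front, the way the tray comes out; z up. Here the plinth's front is at x = +80, its sides at y = +-200, the tank's axis at x = 255; the spout's mouth is 88 mm above the worktop.
- drip_tray (a joint): Slide of the drip tray that comes out of the plinth's front; m, 0 = fully in, grows as it is pulled out along the dispenser's -x, stop at 0.140. It runs on stiff guides (about 2 N) and stays where it is left.
- bar_left (a point): Point on the drip tray's pull bar, 140 mm left (dispenser's +y) of its middle, clear of the wheel above. The bar: a round rod 10 mm thick, along the dispenser's y, 356 mm long, centre line 45 mm above the worktop, 41 mm in front of the tray's front panel (gap 36 mm); struts to the panel at its middle and both ends. Moves with the tray.
- bar_right (a point): The like point on the same bar, 140 mm to the right (dispenser's -y) of the middle. Either may be used.
- wheel_axis (a point): Point on the upright axis of the valve's handwheel, 249 mm above the worktop, as high as the crank handle's middle; fixed. The wheel: a three-spoked ring 117 mm wide, its top 216 mm above the worktop; hub and stem (28 mm across) reach at most 232 mm. Nothing stands above the wheel; the tank's side is 166 mm behind the axis.
- crank_grip (a point): Middle of the crank handle: an upright round black handle on the wheel's rim, 23 mm in diameter, from 220 to 275 mm above the worktop, 52 mm from the wheel's axis. It spins freely about its own upright axis, so it can be held from above with a still wrist while it is led round the circle.
- crank_handle: The crank handle itself; origin at the middle of its foot, 28 mm below crank_grip; z up.
- valve_wheel (a joint): Turning of the handwheel, rad; 0 = valve shut, against its stop; grows as it opens (counter-clockwise from above, 6.283 a turn) and counts whole turns. Stiff (0.2 N m, about 4 N at the crank handle), stays where it is left. Starts between a quarter turn and one turn open. The stem rises 3 mm a turn through the hub.
- portion_cup_0: Small round steel cup, 61 mm across, 37 mm high, on the worktop left of the dispenser; a bystander. Origin under its centre.
- salt_shaker: Salt shaker, 44 mm across, 90 mm high, on the worktop right of the dispenser; a bystander. Origin under its centre.
- pastry_brush: Pastry brush with a wooden handle, 222 mm long, lying near the worktop's front edge on the left; a bystander.
- probe: Probe thermometer with a red handle, 212 mm long, lying near the worktop's front edge; a bystander.
- squeeze_bottle: Squeeze bottle, 57 mm across, 218 mm high, on the worktop right of the dispenser; a bystander. Origin under its centre.

How it is judged:
By the outcome, as a careful person would: the job done as asked, in the order asked, and still so for the second after the job is handed in, while the arm keeps its last pose, push and grip.
It also fails if it takes over 72 s, if anything falls off the work surface, if the arm or the gripper's body presses on something with over 40 N, if the wrist force passes 120 N, or if a joint passes its speed limit or range.

## Working session

There is one attempt and no reset: what is moved stays moved. The work goes in short steps, Python scripts to look and compute and a shell command to move; the robot and the scene stay as the last step left them, time stands still between calls to the robot, and variables do not carry over. Pictures are saved under pics/ and viewed, at most 10 in all, crops included, and the job is handed in when it is done.

```bash
ls; mkdir -p pics
python3 - <<'E'
from plant import env, get_image, camera_params
import cv2, numpy as np
o=env.observe();print({k:np.round(v,3).tolist() for k,v in o.items()})
for n in ("side","top"):
    p,d=get_image(n);cv2.imwrite(f"pics/{n}0.png",p);np.save(f"pics/{n}0.npy",d)
    c=camera_params(n);print(n,{k:np.round(v,4).tolist() if not isinstance(v,str) else v for k,v in c.items()})
print(camera_params("wrist"))
E
```

```text
pics
{'t': 0.0, 'qpos': [-1.282, 0.277, -0.028, 1.268, 0.0, 1.467], 'joint_vel': [0.001, -0.001, 0.001, 0.001, -0.0, 0.0], 'joint_torque': [0.001, -44.551, 29.52, 0.016, 0.0, 0.0], 'ee_pos': [0.238, -0.577, 0.191], 'tool_rot': [-3.139, -0.0, 0.392], 'force': [-0.951, -0.237, -0.761], 'moment': [-0.02, 0.036, -0.053], 'grip_force': 0.0, 'gripper_width': 0.085}
side {'mtx': [[394.6132, 0.0, 313.6798], [0.0, 394.6132, 189.0741], [0.0, 0.0, 1.0]], 'position': [0.6035, 0.9743, 0.9588], 'orientation': [0.9024, -0.0046, 3.0954]}
top {'mtx': [[391.4688, 0.0, 321.3915], [0.0, 391.4688, 195.7735], [0.0, 0.0, 1.0]], 'position': [0.4082, -0.0451, 1.2027], 'orientation': [0.1183, -0.0044, -1.595]}
{'mtx': array([[277.75746921,   0.        , 318.28567809],
       [  0.        , 277.75746921, 195.21810245],
       [  0.        ,   0.        ,   1.        ]]), 'mount': array([[ 2.75432959e-04,  9.53139900e-01,  3.02529759e-01,
         7.80494743e-02],
       [ 9.99999564e-01,  7.48678466e-06, -9.34019824e-04,
        -8.71339994e-05],
       [-8.92516537e-04,  3.02529884e-01, -9.53139482e-01,
        -1.82102441e-01],
       [ 0.00000000e+00,  0.00000000e+00,  0.00000000e+00,
         1.00000000e+00]])}
```

View pics/side0.png

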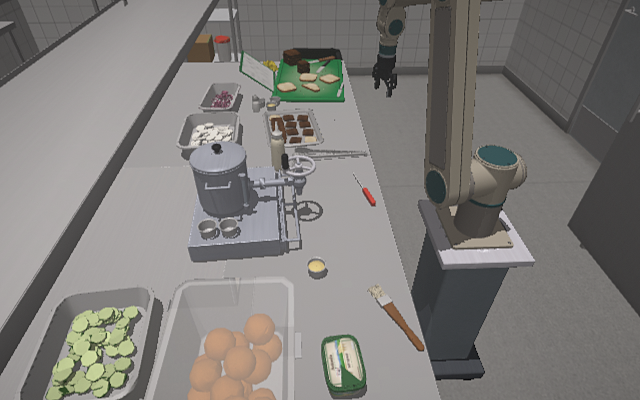

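View pics/top0.png

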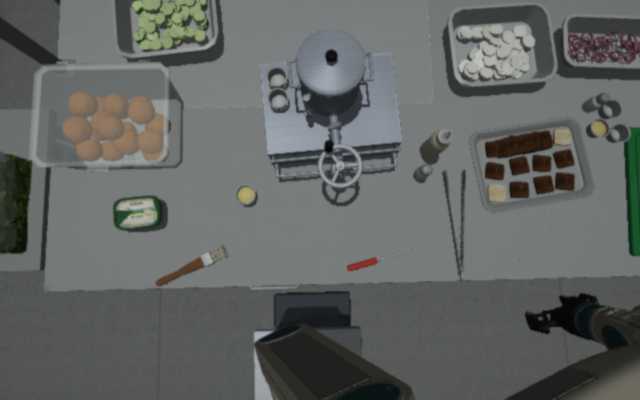

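The side view shows the dispenser at about (240,200) with its wheel near (298,165). In the top view the wheel ring is at (340,166), the black handle at (329,147), and the bar runs from about (277,174) to (397,167).

```bash
cat > h.py <<'E'
import numpy as np, cv2
from scipy.spatial.transform import Rotation as Ro
from plant import env, get_image, camera_params
def cam(n, o=None):
    c=camera_params(n)
    if n=="wrist":
        T=np.eye(4);T[:3,:3]=Ro.from_euler('xyz',o['tool_rot']).as_matrix();T[:3,3]=o['ee_pos'];T=T@c['mount']
        return c['mtx'],T[:3,:3],T[:3,3]
    return c['mtx'],Ro.from_euler('xyz',c['orientation']).as_matrix(),np.array(c['position'])
def ray(n,uv,z,o=None):
    K,R,p=cam(n,o); uv=np.atleast_2d(uv).astype(float)
    d=np.c_[(uv[:,0]-K[0,2])/K[0,0],-(uv[:,1]-K[1,2])/K[1,1],-np.ones(len(uv))]@R.T
    return p+d*((z-p[2])/d[:,2])[:,None]
def proj(n,P,o=None):
    K,R,p=cam(n,o); q=(np.atleast_2d(P)-p)@R
    return np.c_[K[0,2]+K[0,0]*q[:,0]/-q[:,2],K[1,2]-K[1,1]*q[:,1]/-q[:,2]]
E
python3 - <<'E'
from h import *
p=cv2.imread('pics/top0.png')
cv2.imwrite('pics/crop1.png',cv2.resize(p[40:215,250:450],None,fx=3.4,fy=3.4,interpolation=cv2.INTER_CUBIC))
s=p[135:160,315:350].max(2)<45
n,l,st,ce=cv2.connectedComponentsWithStats(s.astype(np.uint8))
print([(st[i,4],ce[i]+[315,135]) for i in range(1,n)])
d=np.load('pics/top0.npy'); print(d[147,329],d[166,340])
E
```

```text
[(np.int32(80), array([328.4   , 146.2625])), (np.int32(6), array([328.16666667, 158.83333333])), (np.int32(6), array([346.5, 157. ]))]
0.9535882 0.9972861
```

View pics/crop1.png

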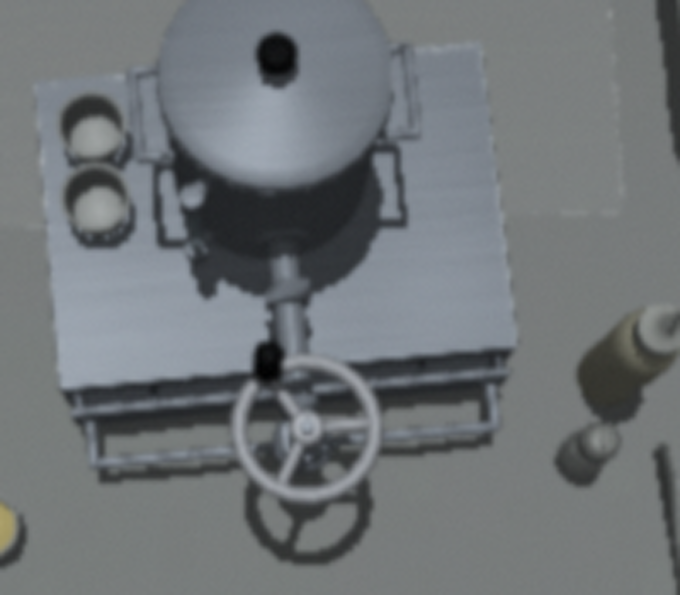

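Run:
```python
from h import *
f=lambda x,y:[250+x/3.4-.35,40+y/3.4-.35]
b=ray('top',[f(93,463),f(495,433)],.045)
w=ray('top',[f(307,427),f(307-74,427),f(307+74,427),f(307,353),f(307,501)],.212)
pl=ray('top',[f(62,389),f(515,347),f(36,84),f(480,44)],.075)
print('bar',b,np.linalg.norm(b[1]-b[0]));print('wheel',w[:,:2]);print('plinth',pl[:,:2])
dv=b[0]-b[1];y=np.arctan2(-dv[0],dv[1]);print('yaw',y)
print('nadir',proj('top',[[*cam('top')[2][:2],0]]))
h=ray('top',[f(266,358)],.25);print('handle',h)
for z,q in((.275,f(266,350)),(.22,f(268,375))):print(ray('top',[q],z))
c=(w[1:].mean(0)); print(c)
R=np.array([[np.cos(y),-np.sin(y)],[np.sin(y),np.cos(y)]])
print('bar mid in disp',R.T@(b.mean(0)-c)[:2],'handle',R.T@(h[0]-c)[:2],'plinth',(pl[:,:2]-c[:2])@R)
for i,n in((.14,'L'),(-.14,'R')):print(n,b.mean(0)[:2]+R@[0,i])
print('shaker',ray('top',[f(602,440)],.09),'bottle',ray('top',[f(662,325)],.19))
```

```text
bar [[ 0.60901702  0.077963    0.045     ]
 [ 0.62754889 -0.27759424  0.045     ]] 0.3560398587787583
wheel [[ 0.60385615 -0.10190996]
 [ 0.60516532 -0.04592494]
 [ 0.60254632 -0.15792276]
 [ 0.66113823 -0.10362023]
 [ 0.54733347 -0.10022235]]
plinth [[ 0.66919937  0.10082434]
 [ 0.69726004 -0.29247483]
 [ 0.94603325  0.12164891]
 [ 0.97471239 -0.27458682]]
yaw 0.052073532424580946
nadir [[319.66126401 242.31287133]]
handle [[ 0.64838808 -0.07124321  0.25      ]]
[[ 0.64792315 -0.07070927  0.275     ]]
[[ 0.64280677 -0.07323184  0.22      ]]
[ 0.60404584 -0.10192257  0.212     ]
bar mid in disp [0.01432748 0.00136305] handle [0.04587899 0.02832976] plinth [[ 0.07561819  0.19908084]
 [ 0.0831696  -0.19514576]
 [ 0.35316074  0.20546798]
 [ 0.36117693 -0.19172339]]
L [0.61099595 0.03999461]
R [ 0.62556996 -0.23962585]
shaker [[ 0.6108569  -0.35925768  0.09      ]] bottle [[ 0.68272351 -0.38308245  0.19      ]]
```

```bash
cat > to.py <<'E'
import sys
from h import *
def to(x,y,z,yaw=None):
    o=env.observe();R=Ro.from_euler('xyz',o['tool_rot']).as_matrix()
    print('t',round(o['t'],2),'at',np.round(o['ee_pos'],4),'yaw',round(o['tool_rot'][2],4),'F',np.round(o['force'],1),'w',round(o['gripper_width'],4),'go cm',np.round(R.T@(np.array([x,y,z])-o['ee_pos'])*100,2),'turn',None if yaw is None else round(np.degrees(o['tool_rot'][2]-yaw),2))
if __name__=='__main__': to(*map(float,sys.argv[1:]))
E
python3 -m crank '[[8.5,4.6,-3.2,0,0],[8.5,4.6,-3.2,0,0],[8.5,4.6,-3.2,0,0],[8.5,4.6,-3.2,0,0],[8.5,4.6,-3.2,0,0]]'
python3 -m crank '[[8.5,4.6,-3.2,0,0],[8.5,4.6,-3.2,0,0],[8.5,0,0,0,-10],[8.5,0,0,0,-10],[8.5,0,0,0,-10]]'
python3 -m crank '[[8.5,0,0,0,-10],[8.5,0,0,0,-10],[8.5,0,0,0,-10],[8.5,0,0,0,-10],[8.5,0,0,0,0]]'
python3 to.py .48 .04 .19 1.636
```

```text
t: 0.72
ee_pos: [0.3906, -0.3401, 0.1921]
tool_rot: [-3.141, 0.0, 0.391]
force: [1.2, 0.1, -0.6]
gripper_width: 0.0849
grip_force: 0.0
t: 1.35
ee_pos: [0.4505, -0.247, 0.192]
tool_rot: [-3.14, 0.0, 0.922]
force: [0.6, -0.3, 0.2]
gripper_width: 0.0851
grip_force: 0.0
t: 1.98
ee_pos: [0.4504, -0.2474, 0.192]
tool_rot: [-3.141, -0.001, 1.612]
force: [-0.1, 0.4, -0.4]
gripper_width: 0.0849
grip_force: 0.0
t 1.98 at [ 0.4504 -0.2474  0.192 ] yaw 1.6115 F [-0.1  0.4 -0.4] w 0.0849 go cm [28.59  4.13  0.22] turn -1.4
```

```bash
python3 -m crank '[[3,4.8,0,0,-1.4],[3,4.8,0,0,0],[3,4.8,0,0,0],[3,4.8,0,0,0],[3,4.8,0,0,0]]' 
python3 -m crank '[[3,4.6,2,0,0],[3,0,2,0,0],[3,0,0,0,0]]'
python3 - <<'E'
from h import *
o=env.observe();p,d=get_image('wrist');cv2.imwrite('pics/w1.png',p);print(o['ee_pos'],o['tool_rot'])
import json;json.dump({k:np.array(o[k]).tolist() for k in('ee_pos','tool_rot')},open('pics/w1.json','w'))
print(proj('wrist',[[.611,.04,.045],[.609,.078,.045]],o))
E
```

```text
t: 2.6
ee_pos: [0.4354, -0.0067, 0.1924]
tool_rot: [3.141, -0.0, 1.634]
force: [0.7, 0.5, 0.0]
gripper_width: 0.0305
grip_force: 0.0
t: 2.98
ee_pos: [0.4738, 0.0403, 0.1924]
tool_rot: [3.141, 0.001, 1.637]
force: [-0.5, -0.3, -1.1]
gripper_width: 0.03
grip_force: 0.0
[0.47381261 0.0402789  0.19243065] [3.14134121e+00 5.51615291e-04 1.63701815e+00]
[[429.35633394 181.29781309]
 [433.70698385 150.19503486]]
```

View pics/w1.png

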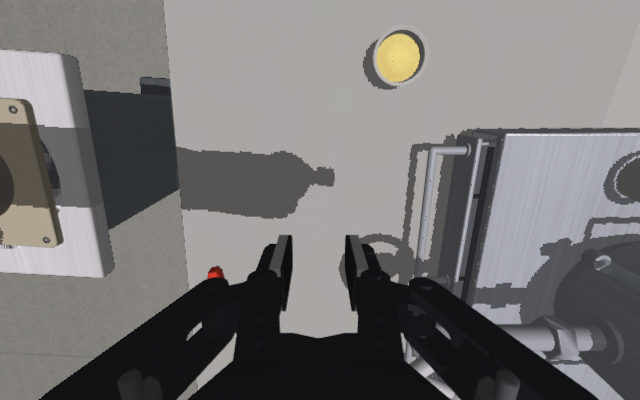

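The wrist view shows the bar's left end at (432,150), running down to about (424,265), within 2 px of my estimate. The cup is at (398,57).

```bash
python3 - <<'E'
from h import *
import json
o=json.load(open('pics/w1.json'))
b=ray('wrist',[[432,153],[424.5,265]],.045,o);d=b[0]-b[1];print(b,np.arctan2(-d[0],d[1]))
g=cv2.cvtColor(cv2.imread('pics/w1.png'),6)
r=[]
for v in range(165,265,10):
    row=g[v,415:445].astype(int);print(v,415+np.where(row>150)[0].mean(),end='; ')
    r.append([415+np.where(row>150)[0].mean(),v])
P=ray('wrist',r,.045,o);print(P[:,:2]);s=np.polyfit(P[:,1],P[:,0],1);print('yaw',-np.arctan(s[0]),'x at .04',np.polyval(s,.04))
E
python3 to.py .611 .04 .192 1.636
```

```text
[[ 0.60761646  0.07457554  0.045     ]
 [ 0.62641102 -0.0763016   0.045     ]] 0.12393026688540722
165 428.63157894736844; 175 427.6190476190476; 185 426.7; 195 426.3157894736842; 205 425.3529411764706; 215 425.0; 225 424.07142857142856; 235 424.25; 245 423.8333333333333; 255 423.1; [[ 0.60632593  0.05999903]
 [ 0.60740358  0.04769709]
 [ 0.60862053  0.03512359]
 [ 0.61052995  0.02230561]
 [ 0.6117564   0.00914162]
 [ 0.6137873  -0.00428015]
 [ 0.61512574 -0.01807023]
 [ 0.61793824 -0.03209641]
 [ 0.62003461 -0.0465163 ]
 [ 0.6217601  -0.06131975]]
yaw 0.12990645474026527 x at .04 0.6082591157772945
t 3.02 at [0.4728 0.0398 0.1923] yaw 1.6362 F [0.5 0.1 0.5] w 0.03 go cm [-8.900e-01  1.379e+01  1.000e-02] turn 0.01
```

```bash
python3 -m crank '[[3,-0.3,4.6,0,0],[3,-0.3,4.6,0,0],[3,-0.3,4.6,0,0],[3,0,0,5,0],[3,0,0,5,0]]' 
python3 -m crank '[[3,0,0,4,0],[3,0,0,2.4,0],[3,0,0,0,0],[0,0,0,0,0],[0,0,0,0,0]]'
python3 -m crank '[[0,0,0,0,0],[0,0,0,0,0]]'
python3 to.py .61 .04 .026 1.636
```

```text
t: 3.65
ee_pos: [0.6118, 0.0387, 0.0918]
tool_rot: [3.14, 0.0, 1.634]
force: [-0.2, -0.4, -1.3]
gripper_width: 0.03
grip_force: 0.0
t: 4.28
ee_pos: [0.6125, 0.0402, 0.0304]
tool_rot: [3.138, 0.0, 1.637]
force: [0.3, -0.2, -0.7]
gripper_width: 0.0002
grip_force: 0.0
t: 4.53
ee_pos: [0.6114, 0.0408, 0.0293]
tool_rot: [3.14, 0.0, 1.638]
force: [0.2, 0.4, -1.1]
gripper_width: 0.0
grip_force: 0.0
t 4.53 at [0.6114 0.0408 0.0293] yaw 1.6381 F [ 0.2  0.4 -1.1] w 0.0 go cm [-0.07 -0.14  0.33] turn 0.12
```

Run:
```python
from h import *
p,d=get_image('wrist');q,_=get_image('side')
cv2.imwrite('pics/w2.png',np.hstack([cv2.resize(p,(400,250)),cv2.resize(q[100:300,160:360],(400,400))[:250]]))
```

```text
(no output)
```

View pics/w2.png

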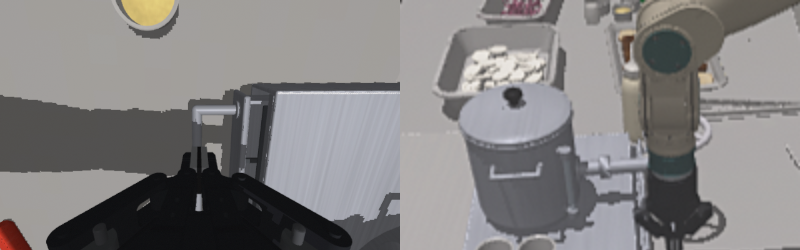

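Run:
```python
from h import *
p,d=get_image('wrist');o=env.observe();print(o['gripper_width'],o['grip_force'],o['ee_pos'])
cv2.imwrite('pics/w3.png',cv2.resize(p[130:360,230:410],None,fx=2.6,fy=2.6,interpolation=cv2.INTER_CUBIC))
for v in range(180,345,15):print(v,[float(round(x,3)) for x in d[v,290:352:6]])
```

```text
0.00040823093661859 0.0 [0.61094941 0.04084323 0.02872019]
180 [0.21699999272823334, 0.2150000035762787, 0.2160000056028366, 0.16699999570846558, 0.16500000655651093, 0.16500000655651093, 0.16500000655651093, 0.16599999368190765, 0.16599999368190765, 0.164000004529953, 0.16500000655651093]
195 [0.2199999988079071, 0.2199999988079071, 0.2199999988079071, 0.17100000381469727, 0.1679999977350235, 0.16699999570846558, 0.2199999988079071, 0.22100000083446503, 0.2199999988079071, 0.22100000083446503, 0.22100000083446503]
210 [0.2240000069141388, 0.2240000069141388, 0.2240000069141388, 0.17399999499320984, 0.17100000381469727, 0.1720000058412552, 0.2240000069141388, 0.22499999403953552, 0.2240000069141388, 0.2240000069141388, 0.2240000069141388]
225 [0.2290000021457672, 0.2290000021457672, 0.2280000001192093, 0.1770000010728836, 0.17399999499320984, 0.17499999701976776, 0.2290000021457672, 0.2280000001192093, 0.2280000001192093, 0.2280000001192093, 0.2280000001192093]
240 [0.23199999332427979, 0.2329999953508377, 0.2329999953508377, 0.14499999582767487, 0.1459999978542328, 0.143999993801116
[... 797 characters left out ...]
8014183]
300 [0.09099999815225601, 0.09099999815225601, 0.09300000220537186, 0.09799999743700027, 0.11500000208616257, 0.125, 0.10499999672174454, 0.09200000017881393, 0.09200000017881393, 0.09200000017881393, 0.09099999815225601]
315 [0.08399999886751175, 0.0860000029206276, 0.08500000089406967, 0.0949999988079071, 0.11699999868869781, 0.19599999487400055, 0.11400000005960464, 0.08799999952316284, 0.08399999886751175, 0.08399999886751175, 0.08399999886751175]
330 [0.07999999821186066, 0.07900000363588333, 0.08100000023841858, 0.09799999743700027, 0.19900000095367432, 0.20000000298023224, 0.10999999940395355, 0.08900000154972076, 0.07900000363588333, 0.07900000363588333, 0.07999999821186066]
```

View pics/w3.png

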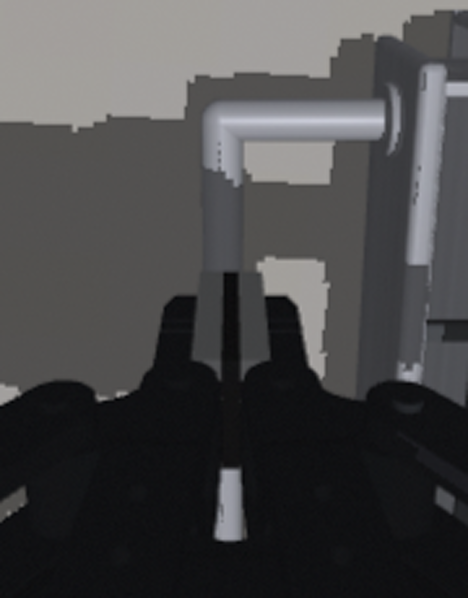

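The bar (about col 316) passes under the shut fingertips in this view. The tips seem to end above the bar, so I'll check their height in the side view.

Run:
```python
from h import *
o=env.observe();q,d=get_image('side')
e=np.array(o['ee_pos']);P=[e+[0,0,z] for z in(0,.019,.045,.1)]+[[.611,.04,.045],[.609,.078,.045]]
uv=proj('side',P);print(uv)
c=uv[0].astype(int);x0,y0=c[0]-45,c[1]-55
im=cv2.resize(q[y0:y0+80,x0:x0+90],None,fx=7,fy=7,interpolation=cv2.INTER_CUBIC)
for i,u in enumerate(uv):cv2.circle(im,tuple(((u-[x0,y0])*7).astype(int)),3,(0,0,255) if i<4 else (0,255,0),-1)
cv2.imwrite('pics/s2.png',im)
```

```text
[[297.13475717 234.97272967]
 [297.01102075 230.8493547 ]
 [296.83800806 225.08390395]
 [296.45727368 212.39636492]
 [297.01013697 231.26446544]
 [297.78679267 239.55585064]]
```

View pics/s2.png

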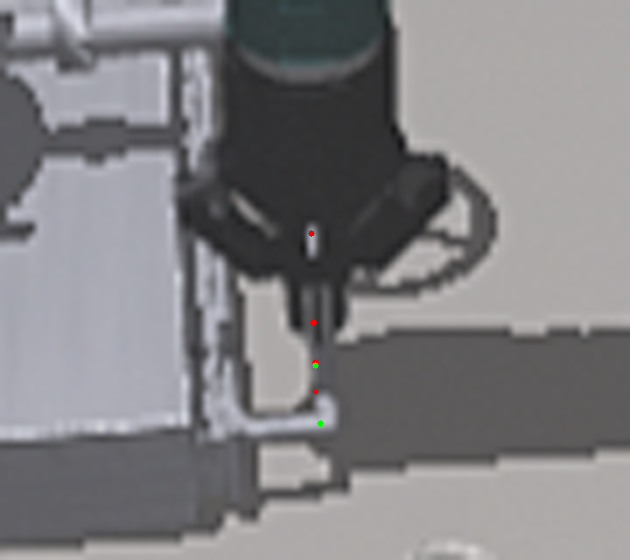

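In both views the shut tips end about 42–45 mm behind the reported TCP, so they are above the bar. I'll go down in small steps and watch the force.

```bash
python3 -m crank '[[3,0,0,0,0],[3,0,0,0,0],[3,0,0,1,0],[3,0,0,1,0],[3,0,0,0,0]]'
python3 - <<'E'
from h import *
o=env.observe();print(o['ee_pos'],o['force']);p,d=get_image('wrist')
K,R,c=cam('wrist',o)
for v in range(195,262,6):
    r=[]
    for u in range(276,366,6):
        dd=d[v,u];q=c+R@(np.array([(u-K[0,2])/K[0,0],-(v-K[1,2])/K[1,1],-1])*dd);r.append(int(round(q[2]*1000)))
    print(v,r)
E
```

```text
t: 5.35
ee_pos: [0.6093, 0.0408, 0.0068]
tool_rot: [-3.138, -0.0, 1.638]
force: [0.1, -1.2, -0.9]
gripper_width: 0.0301
grip_force: 0.0
[0.60925801 0.0407675  0.00675349] [ 0.14686775 -1.1968154  -0.90730182]
195 [1, 0, 1, 1, 0, 2, 50, 52, 49, 48, 1, 2, 1, 1, 1]
201 [1, 1, 1, 0, 0, 1, 50, 52, 49, 1, 1, 1, 2, 0, 1]
207 [1, 0, 1, 1, 189, 0, 49, 51, 50, 0, 1, 1, 2, 1, 2]
213 [1, 1, 1, 1, 1, 0, 50, 51, 50, 1, 2, 1, 0, 1, 0]
219 [1, 1, 1, 1, 0, 1, 51, 50, 49, 1, 0, 0, 1, 1, 1]
225 [0, 0, 1, 1, 1, 1, 49, 52, 49, 0, 1, 1, 1, 0, -1]
231 [1, 0, 0, 1, 1, 1, 50, 50, 48, 1, 0, 1, 1, 2, 0]
237 [0, 54, 54, 1, 1, 1, 50, 50, 50, 2, 1, 2, 53, 53, 1]
243 [1, 61, 62, 1, 1, 0, 49, 51, 50, 1, 1, 1, 61, 61, 60]
249 [67, 66, 67, 1, 0, 1, 49, 51, 50, 1, 0, 1, 63, 66, 67]
255 [73, 74, 68, 1, 0, 0, 49, 50, 50, 0, 1, 2, 64, 72, 72]
261 [77, 79, 69, 1, 1, 0, 49, 51, 51, 1, 1, 1, 65, 78, 78]
```

```bash
python3 -m crank '[[3,0,0.1,1,0],[3,0,0,1,0],[3,0,0,0.3,0],[3,0,0,0,0]]' 
python3 -m crank '[[0,0,0,0,0],[0,0,0,0,0],[0,0,0,0,0],[0,0,0,0,0]]'
```

```text
t: 5.9
ee_pos: [0.6114, 0.0408, -0.015]
tool_rot: [-3.141, -0.0, 1.638]
force: [0.0, -0.6, 0.7]
gripper_width: 0.0299
grip_force: 0.0
t: 6.4
ee_pos: [0.6117, 0.0408, -0.0142]
tool_rot: [-3.141, 0.0, 1.638]
force: [-1.9, -0.4, 3.1]
gripper_width: 0.0079
grip_force: 58.5
```

```bash
python3 -m crank '[[0,0,-1.5,0,0],[0,0,-2.5,0,0],[0,0,-2.5,0,0],[0,0,-2.5,0,0],[0,0,-2.5,0,0]]' 
python3 -m crank '[[0,0,-1,0,0],[0,0,-0.5,0,0]]';python3 -m crank '[[0,0,-0.5,0,0],[0,0,0,0,0]]';python3 -m crank '[[0,0,-0.5,0,0],[0,0,0,0,0]]'
```

```text
t: 7.02
ee_pos: [0.4974, 0.0326, -0.0142]
tool_rot: [3.138, 0.001, 1.638]
force: [2.6, -1.3, -2.1]
gripper_width: 0.0082
grip_force: 60.2
t: 7.28
ee_pos: [0.4852, 0.0318, -0.0141]
tool_rot: [3.135, 0.001, 1.638]
force: [12.0, -0.1, -15.5]
gripper_width: 0.008
grip_force: 59.0
t: 7.52
ee_pos: [0.4856, 0.0318, -0.0141]
tool_rot: [3.127, -0.0, 1.638]
force: [16.9, 0.0, -19.8]
gripper_width: 0.0076
grip_force: 58.7
t: 7.78
ee_pos: [0.486, 0.0319, -0.014]
tool_rot: [3.117, -0.001, 1.638]
force: [28.3, 1.9, -35.2]
gripper_width: 0.0076
grip_force: 58.2
```

```bash
python3 -m crank '[[0,0,0.8,0,0],[0,0,0,0,0]]';python3 -m crank '[[2.6,0,0,0,0],[2.6,0,0,0,0],[2.6,0,0,0,0]]'
python3 -m crank '[[2.6,0,0,-5,0],[2.6,0,0,-6,0],[4,0,0,-6,0],[4,0,0,-6,0],[4,0,0,-6,0]]'
python3 -m crank '[[4,0,0,-6,0],[4,0,0,0,0]]'
python3 - <<'E'
from h import *
for n in('top','wrist'):
    o=env.observe();p,d=get_image(n);cv2.imwrite(f'pics/{n}3.png',p);print(o['ee_pos'],o['tool_rot'])
E
python3 to.py .648 -.071 .2 1.636
```

```text
t: 8.02
ee_pos: [0.4852, 0.0318, -0.0142]
tool_rot: [3.134, 0.0, 1.638]
force: [10.9, -0.6, -10.0]
gripper_width: 0.0079
grip_force: 60.8
t: 8.4
ee_pos: [0.4793, 0.0321, -0.0146]
tool_rot: [-3.14, -0.0, 1.638]
force: [0.7, 0.4, -0.3]
gripper_width: 0.0263
grip_force: 0.0
t: 9.02
ee_pos: [0.4793, 0.0321, 0.2775]
tool_rot: [3.142, -0.0, 1.638]
force: [1.6, 0.0, 0.5]
gripper_width: 0.0399
grip_force: 0.0
t: 9.28
ee_pos: [0.4829, 0.0318, 0.3415]
tool_rot: [3.131, 0.001, 1.638]
force: [-0.0, -1.1, -0.5]
gripper_width: 0.0401
grip_force: 0.0
[0.48294113 0.03182303 0.34151618] [3.13068951e+00 1.37086971e-03 1.63799693e+00]
[0.48144626 0.03189663 0.33828524] [3.13603624e+00 6.48908146e-04 1.63800535e+00]
t 9.38 at [0.4802 0.032  0.336 ] yaw 1.638 F [-0.2  0.1 -1.5] w 0.0406 go cm [-11.4   16.03  13.62] turn 0.11
```

View pics/wrist3.png

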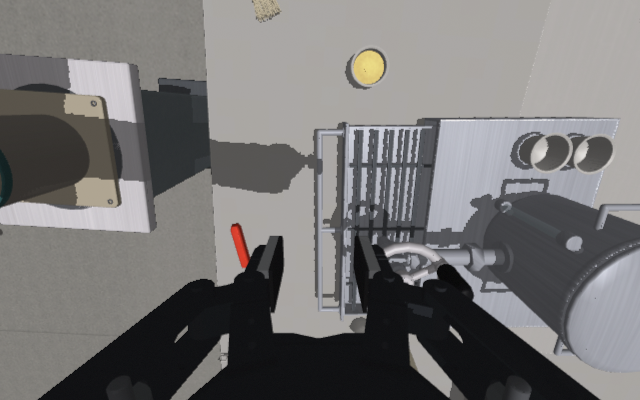

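The wrist view shows the tray out, with its grid between bar (320) and plinth (430). The wheel is at about (410,262), with the handle near (455,278) partly hidden by a finger. I'll move above the wheel so the camera sees the handle clearly.

```bash
python3 -m crank '[[5,-4,3,0,0],[5,-4,3,0,0],[5,-4,3,0,0],[5,-4,3,0,0],[5,-3,3.6,0,0]]';python3 -m crank '[[5,0,0,1.5,0],[5,0,0,0,0],[5,0,0,0,0]]'
python3 - <<'E'
from h import *
import json
o=env.observe();p,d=get_image('wrist');cv2.imwrite('pics/w4.png',p);np.save('pics/w4.npy',d);print(o['ee_pos'],o['tool_rot'])
json.dump({k:np.array(o[k]).tolist() for k in('ee_pos','tool_rot')},open('pics/w4.json','w'))
print(proj('wrist',[[.648,-.071,.275],[.648,-.071,.22],[.604,-.102,.216]],o))
E
```

```text
t: 10.0
ee_pos: [0.648, -0.1484, 0.3326]
tool_rot: [-3.137, -0.002, 1.637]
force: [1.1, -0.4, 0.6]
gripper_width: 0.0499
grip_force: 0.0
t: 10.38
ee_pos: [0.6473, -0.146, 0.3201]
tool_rot: [-3.14, -0.001, 1.639]
force: [0.0, -0.0, -0.2]
gripper_width: 0.0503
grip_force: 0.0
[ 0.6472513  -0.14604203  0.32012575] [-3.13996686e+00 -7.93084366e-04  1.63883515e+00]
[[325.02873966 110.70594092]
 [323.79959829 109.99759359]
 [278.27542376 138.70497929]]
```

View pics/w4.png

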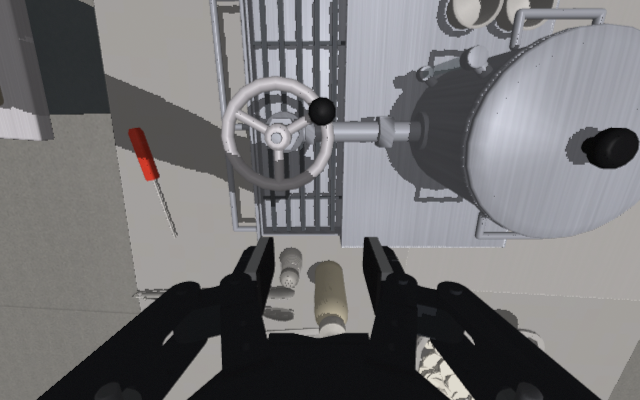

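The handle's top is at (321,110) and the hub at (277,138), both close to my estimates.

```bash
python3 - <<'E'
from h import *
import json
o=json.load(open('pics/w4.json'));p=cv2.imread('pics/w4.png')
s=(p[90:132,300:345].max(2)<45).astype(np.uint8)
n,l,st,ce=cv2.connectedComponentsWithStats(s);i=1+st[1:,4].argmax();hc=ce[i]+[300,90];print('handle px',hc,st[i])
h=ray('wrist',[hc],.272,o)[0]
w=ray('wrist',[[277,137.5]],.230,o)[0]
ring=ray('wrist',[[222,134],[333.5,134],[277,76],[277,193]],.21,o)
print('h',h,'hub',w,'ring',ring[:,:2],[(ring[:2].mean(0))[0],(ring[2:].mean(0))[1]])
d=np.load('pics/w4.npy');K,R,c=cam('wrist',o);u,v=int(hc[0]),int(hc[1]);print('htop',c+R@(np.array([(u-K[0,2])/K[0,0],-(v-K[1,2])/K[1,1],-1])*d[v,u]))
print(np.linalg.norm((h-w)[:2]))
print(np.degrees(np.arctan2(*(h-w)[1::-1])))
E
python3 to.py .645 -.071 .32 1.636
```

```text
handle px [321.56161972 111.06161972] [  8   8  27  27 568]
h [ 0.64534334 -0.07148849  0.272     ] hub [ 0.6046442  -0.09930526  0.23      ] ring [[ 0.54509413 -0.10188494]
 [ 0.65992497 -0.0940131 ]
 [ 0.60046034 -0.04268683]
 [ 0.60324389 -0.16177403]] [np.float64(0.6025095525811103), np.float64(-0.10223042984917641)]
htop [ 0.64485827 -0.07142002  0.27622129]
0.04929698270814138
34.35156126207252
t 10.43 at [ 0.6476 -0.1461  0.3209] yaw 1.6389 F [0.6 0.2 0.4] w 0.0496 go cm [7.51 0.25 0.09] turn 0.16
```

```bash
python3 -m crank '[[5,4,0.1,0,0],[5,3.5,0,0,0],[5,0,0,4,0],[5,0,0,4,0],[5,0,0,3,0]]';python3 -m crank '[[5,0,0,1.7,0],[5,0,0,0,0],[5,0,0,0,0]]'
python3 to.py .645 -.0715 .192 1.636
python3 -m crank '[[0,0,0,0,0],[0,0,0,0,0],[0,0,0,0,0],[0,0,0,0,0]]'
python3 to.py .645 -.0715 .192 1.636
```

```text
t: 11.05
ee_pos: [0.6436, -0.0712, 0.2101]
tool_rot: [3.141, 0.0, 1.639]
force: [-0.5, 0.2, -0.7]
gripper_width: 0.0501
grip_force: 0.0
t: 11.42
ee_pos: [0.6456, -0.0724, 0.1955]
tool_rot: [3.139, 0.001, 1.638]
force: [-0.2, 0.4, 0.8]
gripper_width: 0.05
grip_force: 0.0
t 11.43 at [ 0.6456 -0.0724  0.1955] yaw 1.6381 F [-0.2  0.4  0.8] w 0.05 go cm [ 0.09 -0.05  0.35] turn 0.12
t: 11.92
ee_pos: [0.645, -0.0726, 0.1953]
tool_rot: [3.14, 0.001, 1.638]
force: [-1.8, 0.2, 6.3]
gripper_width: 0.0215
grip_force: 59.1
t 11.93 at [ 0.645  -0.0726  0.1953] yaw 1.6377 F [-1.8  0.2  6.3] w 0.0215 go cm [0.11 0.   0.33] turn 0.1
```

```bash
cat > ang.py <<'E'
from h import *
o=env.observe();e=np.array(o['ee_pos'])[:2]-[.6035,-.1015];f=np.array(o['force']);r=np.hypot(*e);u=e/r
print('ANG(tool frame)',round(np.degrees(np.arctan2(e[1],e[0])-.067),1),'r',round(r*1e3,1),'Fccw',round(f[1]*u[0]-f[0]*u[1],1),'Frad',round(f[:2]@u,1),'Fz',round(f[2],1),'w',round(o['gripper_width'],4),'t',round(o['t'],2))
E
python3 ang.py
python3 -m crank '[[0,-1.69,0.65,0,0],[0,-1.81,0.03,0,0]]';python3 ang.py
python3 -m crank '[[0,-1.71,-0.59,0,0],[0,0,0,0,0]]';python3 ang.py
```

```text
ANG(tool frame) 31.0 r 50.6 Fccw 1.2 Frad -1.4 Fz 6.3 w 0.0215 t 11.93
t: 12.18
ee_pos: [0.6537, -0.105, 0.1953]
tool_rot: [3.141, -0.003, 1.64]
force: [-6.2, 5.2, 9.4]
gripper_width: 0.0214
grip_force: 59.6
ANG(tool frame) -7.8 r 50.3 Fccw 4.8 Frad -6.6 Fz 9.4 w 0.0214 t 12.18
t: 12.42
ee_pos: [0.6483, -0.1245, 0.1953]
tool_rot: [-3.142, -0.001, 1.637]
force: [-4.1, 1.3, 7.9]
gripper_width: 0.0213
grip_force: 59.4
ANG(tool frame) -31.0 r 50.3 Fccw -0.7 Frad -4.2 Fz 7.9 w 0.0213 t 12.43
```

```bash
python3 -m crank '[[0,-1.40,-1.14,0,0],[0,-0.93,-1.55,0,0]]';python3 ang.py
python3 -m crank '[[0,-0.34,-1.77,0,0],[0,0,0,0,0]]';python3 ang.py
```

```text
t: 12.68
ee_pos: [0.6259, -0.1475, 0.1953]
tool_rot: [3.136, -0.004, 1.639]
force: [0.3, 9.0, 6.1]
gripper_width: 0.0218
grip_force: 59.3
ANG(tool frame) -67.9 r 51.2 Fccw 4.2 Frad -7.9 Fz 6.1 w 0.0218 t 12.68
t: 12.92
ee_pos: [0.6064, -0.1532, 0.1953]
tool_rot: [3.139, -0.001, 1.638]
force: [-1.6, 3.4, 6.5]
gripper_width: 0.0214
grip_force: 59.5
ANG(tool frame) -90.6 r 51.8 Fccw -1.4 Frad -3.5 Fz 6.5 w 0.0214 t 12.93
```

```bash
python3 -m crank '[[0,0.28,-1.78,0,0],[0,0,0,0,0]]';python3 ang.py
```

```text
t: 13.18
ee_pos: [0.5893, -0.152, 0.1953]
tool_rot: [3.139, 0.0, 1.638]
force: [-0.4, 3.1, 7.7]
gripper_width: 0.0213
grip_force: 59.6
ANG(tool frame) -109.6 r 52.5 Fccw -1.2 Frad -2.9 Fz 7.7 w 0.0213 t 13.18
```

```bash
python3 -m crank '[[0,0.88,-1.58,0,0],[0,0,0,0,0]]';python3 ang.py
```

```text
t: 13.42
ee_pos: [0.5731, -0.1449, 0.1953]
tool_rot: [3.139, 0.002, 1.638]
force: [-0.2, 0.9, 8.7]
gripper_width: 0.0212
grip_force: 59.7
ANG(tool frame) -128.9 r 53.0 Fccw -0.6 Frad -0.6 Fz 8.7 w 0.0212 t 13.43
```

```bash
python3 -m crank '[[0,1.36,-1.18,0,0],[0,0,0,0,0]]';python3 ang.py
```

```text
t: 13.68
ee_pos: [0.57, -0.1428, 0.1956]
tool_rot: [3.123, 0.024, 1.634]
force: [20.8, -23.6, -9.3]
gripper_width: 0.0208
grip_force: 61.5
ANG(tool frame) -132.9 r 53.2 Fccw 31.0 Frad 5.2 Fz -9.3 w 0.0208 t 13.68
```

```bash
python3 -m crank '[[0,1.69,-0.65,0,0],[0,0,0,0,0]]';python3 ang.py
```

```text
t: 13.92
ee_pos: [0.5695, -0.1404, 0.1961]
tool_rot: [3.114, 0.053, 1.627]
force: [35.9, -56.5, -25.7]
gripper_width: 0.0211
grip_force: 61.0
ANG(tool frame) -135.0 r 51.7 Fccw 64.1 Frad 18.9 Fz -25.7 w 0.0211 t 13.93
```

That was the stop, at about -132°; the last step only pressed against it. I'll back the command off to a light press.

```bash
python3 -m crank '[[0,-1.69,0.65,0,0],[0,-0.9,0.8,0,0],[0,0,0,0,0],[0,0,0,0,0]]';python3 ang.py
python3 - <<'E'
from h import *
import json
o=env.observe();print(o['ee_pos'],o['tool_rot'])
for n in('wrist','top','side'):
    p,d=get_image(n);cv2.imwrite(f'pics/{n}_shut.png',p);np.save(f'pics/{n}_shut.npy',d)
cv2.imwrite('pics/v.png',cv2.resize(cv2.imread('pics/wrist_shut.png')[150:400,170:490],None,fx=2.3,fy=2.3))
E
```

```text
t: 14.42
ee_pos: [0.5715, -0.1417, 0.1956]
tool_rot: [3.136, 0.003, 1.638]
force: [4.2, 0.1, 5.6]
gripper_width: 0.0212
grip_force: 64.9
ANG(tool frame) -132.4 r 51.3 Fccw 3.2 Frad -2.7 Fz 5.6 w 0.0212 t 14.43
[ 0.57151374 -0.14165351  0.19562559] [3.13567329e+00 3.00166155e-03 1.63774181e+00]
```

View pics/v.png

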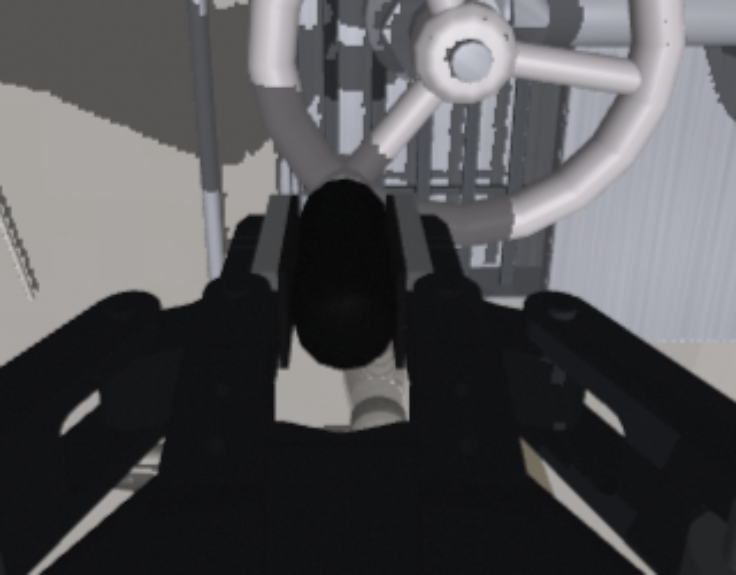

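```bash
python3 -m crank '[[0,-0.96,1.53,0,0],[0,-0.38,1.77,0,0],[0,0.25,1.79,0,0]]';python3 ang.py
python3 -m crank '[[0,0.85,1.59,0,0],[0,1.34,1.21,0,0],[0,1.67,0.68,0,0]]';python3 ang.py
python3 -m crank '[[0,1.80,0.06,0,0],[0,1.72,-0.56,0,0],[0,1.42,-1.11,0,0]]';python3 ang.py
```

```text
t: 14.95
ee_pos: [0.6189, -0.1479, 0.1956]
tool_rot: [-3.139, 0.0, 1.637]
force: [-6.7, 4.0, 14.3]
gripper_width: 0.0211
grip_force: 65.7
ANG(tool frame) -75.5 r 48.8 Fccw -5.1 Frad -5.9 Fz 14.3 w 0.0211 t 14.95
t: 15.32
ee_pos: [0.6522, -0.1093, 0.1956]
tool_rot: [-3.141, 0.006, 1.636]
force: [-4.3, -5.2, 10.5]
gripper_width: 0.0211
grip_force: 65.6
ANG(tool frame) -12.9 r 49.3 Fccw -5.8 Frad -3.5 Fz 10.5 w 0.0211 t 15.32
t: 15.7
ee_pos: [0.6359, -0.0601, 0.1957]
tool_rot: [3.135, 0.005, 1.637]
force: [3.4, -3.2, 7.4]
gripper_width: 0.0211
grip_force: 65.1
ANG(tool frame) 48.1 r 52.6 Fccw -4.6 Frad -0.5 Fz 7.4 w 0.0211 t 15.7
```

```bash
python3 -m crank '[[0,0.96,-1.53,0,0],[0,0.38,-1.77,0,0],[0,-0.25,-1.79,0,0]]';python3 ang.py
python3 -m crank '[[0,-0.85,-1.59,0,0],[0,-1.34,-1.21,0,0],[0,-1.67,-0.68,0,0]]';python3 ang.py
python3 -m crank '[[0,-1.80,-0.06,0,0],[0,-1.72,0.56,0,0],[0,-1.42,1.11,0,0],[0,0,0,0,0],[0,0,0,0,0]]';python3 ang.py
```

```text
t: 16.08
ee_pos: [0.5836, -0.0498, 0.1957]
tool_rot: [3.135, -0.001, 1.64]
force: [4.1, 1.9, 7.4]
gripper_width: 0.0211
grip_force: 65.0
ANG(tool frame) 107.2 r 55.4 Fccw -4.5 Frad 0.3 Fz 7.4 w 0.0211 t 16.07
t: 16.45
ee_pos: [0.5497, -0.0909, 0.1956]
tool_rot: [3.138, -0.002, 1.64]
force: [3.7, 4.8, 8.7]
gripper_width: 0.0214
grip_force: 65.2
ANG(tool frame) 165.0 r 54.8 Fccw -5.4 Frad -2.7 Fz 8.7 w 0.0214 t 16.45
t: 17.08
ee_pos: [0.5708, -0.1412, 0.1956]
tool_rot: [3.137, 0.002, 1.638]
force: [4.1, 0.4, 6.7]
gripper_width: 0.0212
grip_force: 65.2
ANG(tool frame) -133.3 r 51.4 Fccw 2.9 Frad -3.0 Fz 6.7 w 0.0212 t 17.07
```

```bash
python3 -m crank '[[0,-0.96,1.53,0,0],[0,-0.38,1.77,0,0],[0,0.25,1.79,0,0],[0,0.85,1.59,0,0],[0,1.34,1.21,0,0]]'
python3 -m crank '[[0,1.67,0.68,0,0],[0,1.80,0.06,0,0],[0,1.72,-0.56,0,0],[0,1.42,-1.11,0,0],[0,0.96,-1.53,0,0]]';python3 ang.py
python3 -m crank '[[0,0.38,-1.77,0,0],[0,-0.25,-1.79,0,0],[0,-0.85,-1.59,0,0],[0,-1.34,-1.21,0,0],[0,-1.67,-0.68,0,0]]'
python3 -m crank '[[0,-1.80,-0.06,0,0],[0,-1.72,0.56,0,0],[0,-1.42,1.11,0,0],[0,0,0,0,0],[0,0,0,0,0]]';python3 ang.py
cat > cmp.py <<'E'
from h import *
o=env.observe();p,d=get_image('wrist');print(o['ee_pos'],o['tool_rot'])
# registered wheel-angle change vs shut picture: hub and right spoke edges
def spoke(im):
    g=cv2.GaussianBlur(cv2.cvtColor(im,6),(3,3),0).astype(float); r=[]
    for u in range(396,440,4):
        c=g[165:200,u]; dd=np.gradient(c); r.append([u,165+dd.argmax(),165+dd.argmin()])
    r=np.array(r,float); return np.polyfit(r[:,0],(r[:,1]+r[:,2])/2,1),r[:3]
a,b=cv2.imread('pics/wrist_shut.png'),p
for im in(a,b):
    k,r=spoke(im);print('spoke slope deg',np.degrees(np.arctan(k[0])),np.polyval(k,418))
    h=cv2.HoughCircles(cv2.cvtColor(im,6)[150:200,345:405],cv2.HOUGH_GRADIENT,1,50,param1=80,param2=10,minRadius=7,maxRadius=26);print(h)
A,B=[cv2.cvtColor(x,6)[150:215,385:470].astype(np.float32) for x in(a,b)]
M=np.eye(2,3,dtype=np.float32);cc,M=cv2.findTransformECC(A,B,M,cv2.MOTION_EUCLIDEAN);print('ecc',cc,'rot deg',np.degrees(np.arctan2(M[1,0],M[0,0])),'shift at centre',M@[42,32,1]-[42,32])
E
python3 cmp.py
```

```text
t: 17.7
ee_pos: [0.6457, -0.1258, 0.1956]
tool_rot: [-3.139, 0.005, 1.637]
force: [-5.9, -2.0, 12.2]
gripper_width: 0.0214
grip_force: 65.7
t: 18.32
ee_pos: [0.6202, -0.0504, 0.1957]
tool_rot: [3.134, 0.002, 1.638]
force: [4.7, -1.3, 7.3]
gripper_width: 0.0215
grip_force: 65.1
ANG(tool frame) 68.0 r 53.8 Fccw -4.9 Frad 0.2 Fz 7.3 w 0.0215 t 18.32
t: 18.95
ee_pos: [0.5497, -0.0908, 0.1956]
tool_rot: [3.138, -0.002, 1.639]
force: [4.1, 4.6, 7.4]
gripper_width: 0.0214
grip_force: 65.2
t: 19.58
ee_pos: [0.5708, -0.1412, 0.1956]
tool_rot: [3.137, 0.002, 1.638]
force: [2.8, 0.3, 7.8]
gripper_width: 0.021
grip_force: 65.2
ANG(tool frame) -133.3 r 51.4 Fccw 2.0 Frad -2.0 Fz 7.8 w 0.021 t 19.57
[ 0.57084277 -0.14116542  0.19563488] [3.13677991e+00 2.16705628e-03 1.63790234e+00]
spoke slope deg 6.097111534331237 178.39545454545453
[[[27.5 23.5 22.1]]]
spoke slope deg 0.8463533606637793 178.16590909090905
[[[28.5 24.5 22.1]]]
ecc 0.9916517624364822 rot deg 0.45524532 shift at centre [0.7578072  1.55864261]
```

```bash
python3 -m crank '[[0,-0.1,0.11,0,0],[0,0,0,0,0],[0,0,0,0,0],[0,0,0,0,0]]';python3 ang.py;python3 cmp.py
```

```text
t: 20.12
ee_pos: [0.5708, -0.1411, 0.1956]
tool_rot: [3.139, 0.001, 1.638]
force: [-0.2, 2.4, 10.4]
gripper_width: 0.0209
grip_force: 65.4
ANG(tool frame) -133.3 r 51.4 Fccw -1.7 Frad -1.7 Fz 10.4 w 0.0209 t 20.12
[ 0.57083189 -0.14114857  0.19558922] [3.13864355e+00 6.52540514e-04 1.63838006e+00]
spoke slope deg 6.097111534331237 178.39545454545453
[[[27.5 23.5 22.1]]]
spoke slope deg 6.611598294993806 179.68636363636358
[[[29.5 24.5 23.2]]]
ecc 0.9936207821922889 rot deg 0.41348127 shift at centre [0.89930449 1.62383163]
```

```bash
python3 -m crank '[[0,-0.12,0.13,0,0],[0,0,0,0,0],[0,0,0,0,0],[0,0,0,0,0]]';python3 ang.py;python3 cmp.py
```

```text
t: 20.68
ee_pos: [0.5714, -0.1415, 0.1956]
tool_rot: [3.14, -0.001, 1.639]
force: [-1.1, 3.9, 10.4]
gripper_width: 0.0214
grip_force: 65.5
ANG(tool frame) -132.6 r 51.3 Fccw -3.3 Frad -2.3 Fz 10.4 w 0.0214 t 20.68
[ 0.5713705  -0.1415339   0.19558635] [ 3.14003770e+00 -7.91821328e-04  1.63859958e+00]
spoke slope deg 6.097111534331237 178.39545454545453
[[[27.5 23.5 22.1]]]
spoke slope deg 2.472599836534749 177.85909090909092
[[[28.5 20.5 21. ]]]
ecc 0.9808411591789 rot deg -0.19092242 shift at centre [0.52967566 0.38018023]
```

```bash
python3 -m crank '[[0,0.09,-0.1,0,0],[0,0,0,0,0],[0,0,0,0,0],[0,0,0,0,0]]';python3 ang.py
python3 - <<'E'
from h import *
a=cv2.imread('pics/top3.png');da,_=None,None
p,d=get_image('side');K,R,c=cam('side');v,u=np.mgrid[:400,:640]
P=np.stack([(u-K[0,2])/K[0,0]*d,-(v-K[1,2])/K[1,1]*d,-d],-1)@R.T+c
for y in(.07,.05,.03,.01):
    m=(abs(P[...,1]-y)<.006)&(P[...,2]>.035)&(P[...,2]<.056)&(P[...,0]<.66)&(P[...,0]>.42)
    x=P[m][:,0];print('y',y,'n',m.sum(),'front x',np.round(np.sort(x)[:6],4))
q,_=get_image('top');s=cv2.imread('pics/top0.png')
# regions: cup, shaker+bottle, brush, probe
for n,(x0,y0,x1,y1) in dict(cup=(230,180,262,212),bott=(412,125,456,185),brush=(150,240,232,290),probe=(342,240,418,274)).items():
    A,B=s[y0:y1,x0:x1].astype(float),q[y0:y1,x0:x1].astype(float);print(n,np.abs(A-B).mean().round(1))
E
```

```text
t: 21.22
ee_pos: [0.5713, -0.1415, 0.1956]
tool_rot: [3.138, 0.001, 1.638]
force: [1.3, 1.5, 9.2]
gripper_width: 0.0212
grip_force: 65.3
ANG(tool frame) -132.6 r 51.4 Fccw 0.1 Frad -2.0 Fz 9.2 w 0.0212 t 21.23
y 0.07 n 76 front x [0.4784 0.4787 0.4816 0.482  0.4823 0.4853]
y 0.05 n 39 front x [0.4799 0.4829 0.4835 0.4836 0.4861 0.4862]
y 0.03 n 48 front x [0.4809 0.4845 0.4846 0.4848 0.4878 0.4879]
y 0.01 n 52 front x [0.4832 0.4835 0.486  0.4867 0.487  0.4895]
cup 2.6
bott 2.9
brush 2.5
probe 11.9
```

```bash
python3 -c "
from plant import env;print(env.hand_in())"
```

```text
the job is handed in; nothing more can be done
None
```

I pulled the tray out to its stop, shut the valve against its stop, then opened it two full turns (within about 0.2° by the arm's position reading), and handed in at about 21 s with the crank handle still gripped and still; I pressed the shut stop harder than intended (about 70 N at the wrist, limit 120 N).

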